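# Slide a circuit board out over the inspection lens

### The arm

A 7-joint arm with a two-finger parallel gripper is mounted at the origin on the work surface. World frame = base frame: x ahead of the robot, y to its left, z up, the work surface at z = 0. Lengths are in m, angles in rad, forces in N, time in s.
With the tool pointing down it reaches from about 0.425 to 0.825 m from the base axis. Payload 3.6 kg.
Tool frame: the origin (TCP) lies midway between the tips of the shut fingers; the grasp point (between the pads) lies 19 mm behind it; z points along the fingers, x is the direction in which the jaws open and shut, and the axes are right-handed (so a half turn about z gives the same grasp; the last joint's range is limited). The gripper opens to 93 mm and grips with 3 to 60 N. Pads are 15 mm wide; open, the fingers measure 128 mm over their backs; the gripper's body (75 mm by 188 mm) begins 65 mm behind the grasp point.
Start: joints at [-1.331, 0.615, -0.013, 1.423, 0.008, 1.103, -0.04], TCP at [0.171, 0.627, 0.219] pointing down, gripper open.
Joint ranges: [-3.12, 3.12], [-0.3, 2.06], [-1.34, 1.32], [0.26, 2.42], [-1.36, 4.5], [0.01, 1.98], [-2.84, 2.84]. Speed limits (rad/s): [2.79, 2.79, 3.14, 3.14, 3.14, 3.14, 3.14].

### API

Orientations are given as a unit quaternion [w, x, y, z].
In Python, from station import r gives the robot as it stands.
- The arm moves only by the tool step_arm, never from a script. Its argument "rows" is a list of rows, each a list of 6 numbers: the shift along the tool's x, y, z in cm, then the turn, a rotation vector about the tool's x, y, z in degrees. In form: [[dx, dy, dz, wx, wy, wz], ...]. A call has 1 to 10 rows; each row is the pose to reach, as a shift and turn from the pose commanded when the call began, along the tool's axes at that moment; what a row does not reach only later rows make up. A row lasts 1/10 s, in which the tool goes at most 50 mm and 8.59 degrees, less where a joint would pass 70% of its speed; a pose out of reach is approached as far as the arm can. A call with a gripper value outside its range is refused whole. "claw" is the finger opening in cm, from 0 to 9.3, set as the call begins (left out, the last holds). The fingers move at their own pace and stop on an object; the grip force is fixed at half the most. Time passes only in rows, so rows that repeat a pose let the fingers close. It gives the time, the measured TCP pose, the force and the opening at its end, in the units of the state.
- r.get_obs(): the state, without advancing time (a new reading comes with each control period).
- r.read_camera(name): name is "scene" or "top" or "wrist"; returns the picture (420x560x3 uint8, red, green, blue); there is no depth.
- r.camera_params(name): a dict with "camera_matrix" (3x3 intrinsics, pixels), "k1" (the pictures are not rectified: a ray, as slopes to the right and down, at radius r is drawn at 1 + k1 r^2 times it, then the intrinsics apply), "world_to_cam" (4x4, takes a point from world to camera coordinates). Camera axes: x right, y down, z forward; pixel columns grow to the right and rows downward; lengths in m; the calibration is good to about 2 mm. A picture is of the moment at which its call begins: read the wrist's pose just before it. camera_params takes no time and is no camera call; for the wrist camera it gives the pose at the moment of the call.
- r.hand_in(): hands the job in, once; it reports no verdict.
Trained networks look in the newest picture that a camera, given by its name, has taken for a name from the list of things; names that differ only in an ending like _2 or _b are one class to them, and where a whole thing is asked for, a point or a joint stands for the part that bears it (a point fixed in the world has none). Each returns a list of dicts, best first, with "score" (0 to 1); they miss things now and then, are a little off and sometimes report something else, mostly with a low value. They report only what shows in the picture. A call takes as long as a camera call. They do not tell look-alikes from the thing itself.
- r.search_frame(camera, thing): "xyz" ([x, y, z] in m, in world coordinates, good to about 4 mm: the middle of the surface that is visible of it).
The state is a dict: "time_s": time; "joints": joint angles; "joint_velocities": joint speeds; "effort": joint torques, N m; "tcp_pos": TCP position; "tool_rot": TCP orientation; "ft_force": force on the tool from outside, world axes, zero at the start; "moment": the same for the moment, N m; "width": finger opening in m.
Only numpy, scipy, OpenCV 4.12 (cv2) and the standard library are available. Lean on these libraries where they do the work, as an engineer would, in place of code of your own. Each camera call takes 0.05 s, during which the arm holds its last target.

### The job

Push the circuit board with the heat sink along its raised aluminium ledge, towards the end where the round upward-looking lens stands, until about a third of the board's length hangs out past that end and its edge shows over the lens. Only push it along: do not lift it off the ledge or let it tip, and leave it lying flat between the side guides, clear of the robot. Do not touch the lens, and leave everything else on the bench where it is.

Things in the scene. Friction and masses are not known exactly. Their poses are not given: they have to be found in the camera images.
- board: Green circuit board, loose, about 0.2 kg: a plate 80 mm (x) by 120 mm (y, along the ledge), 4 mm thick. Origin: centre of its underside. In its middle, fixed to it, a finned heat sink 50 mm (x) by 40 mm (y), top 19 mm above the underside, flanked at x = +-33 mm by 9 mm capacitors 16 mm high. Rest of the top lower than 6 mm. Balances at its middle. Push it by the heat sink's side or the plate's end.
- ledge: Fixed aluminium ledge under the board: a bridge 98 mm (x) by 260 mm (y, the long way), flat deck 60 mm above the table. Origin: centre of its underside, at table height; its ends are at y = +-130 mm, both open. Along each long side a guide 6 mm wide stands 6 mm above the deck; 86 mm between them, so the board has 3 mm of play each side.
- lens: The inspection lens: a fixed, black round barrel standing upright on the table just past one end of the ledge (either end), about 172 mm from the ledge's centre, 58 mm in diameter at the foot and 52 mm above, 37 mm tall, glass facing up. Origin: centre of its underside. Not to be touched.
- tin: Bystander: a round steel tin with brass wool, 54 mm in diameter, 35 mm tall, past the other end of the ledge. Origin: centre of its underside.
- flux_bottle: Bystander: a slim white dropper bottle, 32 mm in diameter, 75 mm tall, upright beside the ledge. Origin: centre of its underside.
- jar: Bystander: a small amber jar with a steel cap, 44 mm in diameter, 45 mm tall. Origin: centre of its underside.
- screwdriver: Bystander: a screwdriver, 150 mm long, lying on the robot's side of the ledge. Origin: at its middle, underside; x along it to the tip.
- spare_board: Bystander: a small green board, 50 by 70 mm, 10 mm tall with its white connector, without heat sink, flat on the table. Origin: centre of its underside.
- spool: Bystander: a solder spool standing on its flange, 52 mm in diameter, 36 mm tall. Origin: centre of its underside.
Mind the look-alikes: they are no part of the job. What is shaped like the board but blue or pink is not meant.

How it is judged:
At the end, for the whole second after the job is handed in: The board lies flat and still on the ledge between the guides, and overhangs the end where the lens stands by 27 to 53 mm (its centre 97 to 123 mm from the ledge's centre towards the lens) (((y of lens in the frame of ledge above 0 m and y of board in the frame of ledge between 0.097 and 0.123 m) or (y of lens in the frame of ledge below 0 m and y of board in the frame of ledge between -0.123 and -0.097 m)) and x of board in the frame of ledge between -0.008 and 0.008 m and z of board in the frame of ledge between 0.057 and 0.063 m and angle between board's own z axis and vertical below 0.05 rad and angle between the y axis of board and the y axis of ledge, either way round below 0.1 rad and contact force between board and ledge above 0.5 N and linear speed of board below 0.01 m/s); the robot touches nothing.
It fails at once if the board is lifted off the ledge (more than 8 mm) or falls from it (z of board in the frame of ledge above 0.068 m or z of board in the frame of ledge below 0.05 m).
It fails at once if the board tips by more than about 9 degrees (angle between board's own z axis and vertical above 0.15 rad).
It fails at once if the lens is touched (contact force between lens and anything else above 1 N).
It fails at once if a bystander (tin, bottle, jar, screwdriver, spare board or spool) is moved more than 15 mm (distance of any of tin, flux_bottle, jar, screwdriver, spare_board, spool from where it was at the start of the episode above 0.015 m).
It also fails if it takes over 40 s, if anything falls off the work surface, if the arm or the gripper's body presses on something with over 40 N, if the wrist force passes 120 N, or if a joint passes its speed limit or range.

## Working session

There is one attempt and no reset: what is moved stays moved. The work goes in short steps, Python scripts to look and compute and a tool call to move; the robot and the scene stay as the last step left them, time stands still between calls to the robot, and variables do not carry over. Pictures are saved under pics/ and viewed, and the job is handed in when it is done.

Besides the shell and the picture viewer there is one more tool, called as name([rows], argument=value, ...), one row to a line, values as JSON. step_arm: Moves the arm, as the interface text tells. Its arguments: {"type":"object","properties":{"rows":{"type":"array"},"claw":{"type":"number"}},"required":["rows"]}

```bash
mkdir -p pics; ls; cat > h.py <<'E'
from station import r
import numpy as np, cv2
def save(n,f):
    im=r.read_camera(n); cv2.imwrite('pics/'+f,im[:,:,::-1]); return im
E
python3 - <<'E'
from h import *
o=r.get_obs(); print(o)
save('scene','s0.png'); 
save('top','t0.png')
for t in ['board','ledge','lens','tin','flux_bottle','jar','screwdriver','spare_board','spool']:
    print(t,[(np.round(d['xyz'],3).tolist(),round(d['score'],2)) for d in r.search_frame('top',t)])
E
```

```text
pics
{'time_s': 0.0, 'joints': array([-1.33152447,  0.61591824, -0.01264104,  1.4248593 ,  0.00810625,
        1.10336361, -0.04041449]), 'joint_velocities': array([-0.00059228,  0.00038567, -0.00117485,  0.00070213, -0.00027748,
       -0.00114529,  0.00096693]), 'effort': array([ 9.97914481e-05, -4.58941340e+01,  2.09073373e-01, -1.65745372e+01,
       -6.10606279e-02,  2.03647016e-02,  2.40715299e-04]), 'tcp_pos': array([0.17050302, 0.62644487, 0.21749484]), 'tool_rot': array([ 7.68730637e-04,  7.94537611e-01,  6.07213656e-01, -9.84662332e-04]), 'ft_force': array([-0.19095247, -0.03629939, -0.88249558]), 'moment': array([-0.01776051, -0.04870957, -0.04256622]), 'width': 0.09299637079908377}
board [([0.354, 0.11, -0.0], 0.86), ([0.561, -0.044, 0.066], 0.84), ([0.28, 0.332, 0.003], 0.82), ([0.441, -0.241, 0.005], 0.75), ([0.55, 0.244, 0.003], 0.61)]
ledge [([0.564, -0.109, 0.061], 0.9)]
lens [([0.522, 0.107, 0.036], 0.64)]
tin [([0.598, -0.228, 0.028], 0.61)]
flux_bottle [([0.469, -0.09, 0.025], 0.72), ([0.642, 0.01, 0.049], 0.62)]
jar [([0.686, -0.071, 0.046], 0.82), ([0.641, 0.01, 0.052], 0.39)]
screwdriver []
spare_board [([0.715, -0.159, 0.008], 0.58)]
spool [([0.645, 0.107, 0.034], 0.82)]
```

View pics/t0.png

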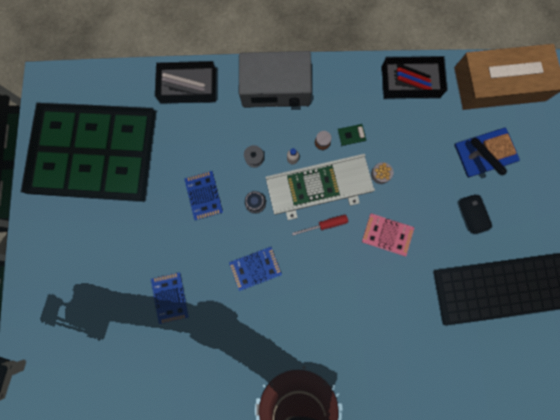

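View pics/s0.png

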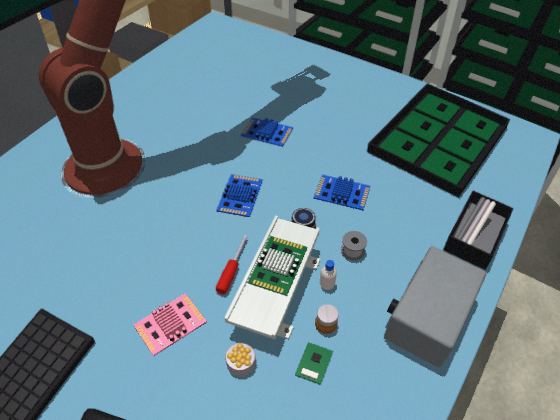

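```bash
cat >> h.py <<'E'
def ray2z(n,uv,z,P=None):
    P=P or r.camera_params(n); K=np.array(P['camera_matrix']); k1=P['k1']; T=np.array(P['world_to_cam'])
    uv=np.atleast_2d(np.float64(uv))
    s=cv2.undistortPoints(uv.reshape(-1,1,2),K,np.array([k1,0,0,0.]))[:,0]
    d=np.c_[s,np.ones(len(s))]@T[:3,:3]; c=-T[:3,:3].T@T[:3,3]
    return c+d*((z-c[2])/d[:,2])[:,None]
def proj(n,X,P=None):
    P=P or r.camera_params(n);T=np.array(P['world_to_cam'])
    return cv2.projectPoints(np.float64(X).reshape(-1,1,3),cv2.Rodrigues(T[:3,:3])[0],T[:3,3],np.array(P['camera_matrix']),np.array([P['k1'],0,0,0.]))[0][:,0]
E
python3 - <<'E'
import cv2
im=cv2.imread('pics/t0.png')[130:250,230:410]
cv2.imwrite('pics/t0z.png',cv2.resize(im,(720,480),interpolation=cv2.INTER_CUBIC))
E
```

```text
(no output)
```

View pics/t0z.png

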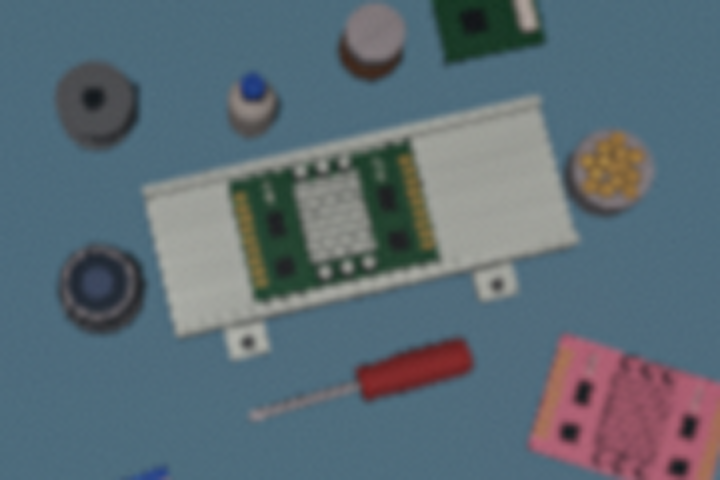

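The zoomed top picture shows the ledge's corners at (143,188), (541,97), (578,240) and (178,335). The board's corners are at (230,182), (411,140), (439,260) and (256,301). The lens is at (98,284), past the left (+y) end, and the tin is past the right end.

```bash
cat > /tmp/a.py <<'E'
from h import *
f=lambda p:(np.array(p)+.5)/4-.5+[230,130]
L=ray2z('top',f([(143,188),(541,97),(578,240),(178,335)]),.065)
B=ray2z('top',f([(230,182),(411,140),(439,260),(256,301)]),.064)
S=ray2z('top',f([(295,182),(358,170),(376,250),(312,265)]),.079)
for n,q in (('L',L),('B',B),('S',S)):
    print(n,q[:,:2].round(4).tolist(),'c',q.mean(0).round(4),'len',[round(np.linalg.norm(q[i]-q[(i+1)%4]),4) for i in range(4)])
    a=(q[0]+q[3]-q[1]-q[2])/2; print('dir',np.degrees(np.arctan2(a[1],a[0])))
for nm,p,z in (('lens',(98,284),.037),('tin',(615,167),.035),('bottlecap',(253,86),.075),('jar',(374,33),.045),('spool',(94,97),.036),('sd tip',(252,415),.005),('sd end',(470,355),.01),('spare',(545,43),.0)): print(nm,ray2z('top',f(p),z)[0].round(4))
c=L.mean(0); a=(L[0]+L[3]-L[1]-L[2])[:2]; a/=np.linalg.norm(a)
print('board y in ledge', (B.mean(0)-c)[:2]@a,'lens',(ray2z('top',f((98,284)),.037)[0]-c)[:2]@a)
from scipy.spatial.transform import Rotation as R
q=r.get_obs()['tool_rot'];print(R.from_quat(q[[1,2,3,0]]).as_matrix().round(4))
E
python3 /tmp/a.py
```

```text
L [[0.5852, 0.0754], [0.6409, -0.1796], [0.5473, -0.1986], [0.4902, 0.0539]] c [ 0.5659 -0.0622  0.065 ] len [np.float64(0.2609), np.float64(0.0954), np.float64(0.2588), np.float64(0.0974)]
dir 102.52787753829114
B [[0.5885, 0.0199], [0.6141, -0.0959], [0.536, -0.111], [0.5114, 0.0046]] c [ 0.5625 -0.0456  0.064 ] len [np.float64(0.1186), np.float64(0.0796), np.float64(0.1182), np.float64(0.0786)]
dir 102.25099405550544
S [[0.5841, -0.0207], [0.5912, -0.0603], [0.54, -0.0701], [0.5311, -0.0302]] c [ 0.5616 -0.0453  0.079 ] len [np.float64(0.0402), np.float64(0.0522), np.float64(0.0409), np.float64(0.0539)]
dir 101.38037226613369
lens [0.5285 0.1064 0.037 ]
tin [ 0.6018 -0.232   0.035 ]
bottlecap [0.6482 0.0044 0.075 ]
jar [ 0.6923 -0.0764  0.045 ]
spool [0.6548 0.109  0.036 ]
sd tip [0.4449 0.0071 0.005 ]
sd end [ 0.4824 -0.1369  0.01  ]
spare [ 0.6987 -0.1979  0.    ]
board y in ledge 0.016962352990412214 lens 0.1727445266325907
[[ 2.626e-01  9.649e-01 -1.000e-04]
 [ 9.649e-01 -2.626e-01 -1.000e-04]
 [-1.000e-04 -0.000e+00 -1.000e+00]]
```

step_arm([
  [-2.9,2.9,0,0,0,3],
  [-5.8,5.8,0,0,0,6],
  [-8.7,8.7,0,0,0,9],
  [-11.6,11.6,0,0,0,12],
  [-14.5,14.5,0,0,0,15],
  [-17.4,17.4,0,0,0,18],
  [-20.3,20.3,0,0,0,21],
  [-23.2,23.2,0,0,0,24],
  [-26.1,26.1,0,0,0,27],
  [-29,29,0,0,0,30],
], claw=0)

```text
time_s: 1.55
tcp_pos: [0.3751, 0.2698, 0.2191]
tool_rot: [-0.0, 0.925, 0.38, 0.001]
ft_force: [1.2, -0.2, -0.7]
width: 0.0172
```

```bash
cat >> h.py <<'E'
from scipy.spatial.transform import Rotation as R
def delta(x,y,z,yaw=12.5):
    o=r.get_obs();q=o['tool_rot'];M=R.from_quat(q[[1,2,3,0]]).as_matrix()
    c,s=np.cos(np.radians(yaw)),np.sin(np.radians(yaw))
    G=np.array([[c,s,0],[s,-c,0],[0,0,-1]])
    print('t',o['time_s'],'tcp',o['tcp_pos'].round(4),'w',o['width'],'F',o['ft_force'].round(2))
    print('d cm',(M.T@(np.array([x,y,z])-o['tcp_pos'])*100).round(2),'rot',np.degrees(R.from_matrix(M.T@G).as_rotvec()).round(2))
E
python3 -c "
from h import *
delta(.571,-.087,.2)"
```

```text
t 1.55 tcp [0.3751 0.2698 0.2191] w 0.017188738716078605 F [ 1.17 -0.23 -0.73]
d cm [-11.15  39.15   1.89] rot [-2.000e-02 -6.000e-02  3.216e+01]
```

step_arm([
  [-1.1,3.9,0,0,0,3.2],
  [-2.2,7.8,0,0,0,6.4],
  [-3.3,11.7,0,0,0,9.6],
  [-4.4,15.6,0,0,0,12.8],
  [-5.5,19.5,0,0,0,16],
  [-6.6,23.4,0,0,0,19.2],
  [-7.7,27.3,0,0,0,22.4],
  [-8.8,31.2,0,0,0,25.6],
  [-9.9,35.1,0,0,0,28.8],
  [-11,38.5,0,0,0,32],
])

```text
time_s: 2.55
tcp_pos: [0.5684, -0.0816, 0.2189]
tool_rot: [0.0, 0.994, 0.11, 0.0]
ft_force: [-0.0, 0.9, 0.4]
width: 0.0007
```

step_arm([
  [0,0,0,0,0,0],
  [0,0,0,0,0,0],
])

```text
time_s: 2.75
tcp_pos: [0.5674, -0.0801, 0.2185]
tool_rot: [-0.0, 0.994, 0.111, -0.0]
ft_force: [-0.5, 0.7, 0.1]
width: 0.0006
```

```bash
python3 -c "
from h import *
delta(.571,-.087,.12)
save('wrist','w1.png')"
```

```text
t 2.75 tcp [ 0.5674 -0.0801  0.2185] w 0.0006336283386979128 F [-0.48  0.66  0.05]
d cm [0.21 0.75 9.85] rot [-0.02  0.02  0.2 ]
```

View pics/w1.png

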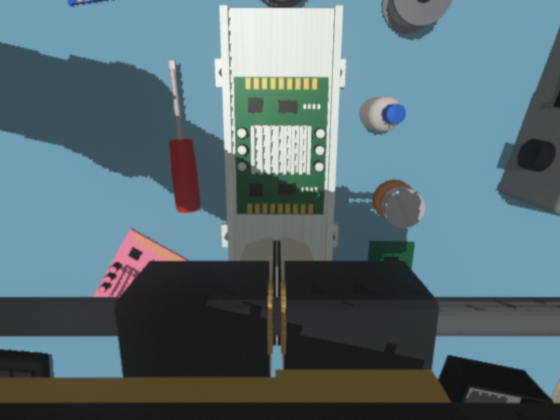

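The wrist picture shows the ledge upright in the frame. The heat sink spans about (249..311, 124..174), the board's near end is at row 214, and the lens is at the top (285,0). I'll measure positions from this view too.

```bash
python3 -c "
from h import *
c=np.array([.5659,-.0622]);a=np.array([-.2165,.9763]);b=np.array([.9763,.2165])
def s(n,q):
    q=q[:,:2]-c; print(n,np.c_[q@b,q@a].round(4).tolist())
s('board',ray2z('wrist',[(236,78),(328,78),(325,214),(236,214)],.064))
s('sink near/far',ray2z('wrist',[(249,174),(311,174),(311,125),(249,125)],.079))
s('ledge far end',ray2z('wrist',[(222,9),(342,9)],.062))
s('tcp',np.array([r.get_obs()['tcp_pos']]))
"
```

```text
board [[-0.0368, 0.0794], [0.0402, 0.0799], [0.0423, -0.0386], [-0.0395, -0.039]]
sink near/far [[-0.0259, 0.0008], [0.0269, 0.0011], [0.0257, 0.0419], [-0.0253, 0.0416]]
ledge far end [[-0.0471, 0.1322], [0.0496, 0.1327]]
tcp [[-0.0023, -0.0163]]
```

step_arm([
  [0.2,0.8,2,0,0,0],
  [0.2,0.8,5,0,0,0],
  [0.2,0.8,8,0,0,0],
  [0.2,0.8,11,0,0,0],
  [0.2,0.8,12.5,0,0,0],
  [0.2,0.8,13.5,0,0,0],
  [0.2,0.8,14,0,0,0],
  [0.2,0.8,14.4,0,0,0],
  [0.2,0.8,14.4,0,0,0],
  [0.2,0.8,14.4,0,0,0],
])

```text
time_s: 3.8
tcp_pos: [0.5717, -0.087, 0.0754]
tool_rot: [0.0, 0.994, 0.111, 0.001]
ft_force: [-0.3, -0.8, 0.8]
width: 0.0003
```

```bash
python3 -c "
from h import *
delta(.548,.018,.073)
save('wrist','w2.png')"
```

```text
t 3.8 tcp [ 0.5717 -0.087   0.0754] w 0.0002787389165602447 F [-0.26 -0.79  0.82]
d cm [ 1.000e-02 -1.076e+01  2.400e-01] rot [ 0.03 -0.08  0.28]
```

View pics/w2.png

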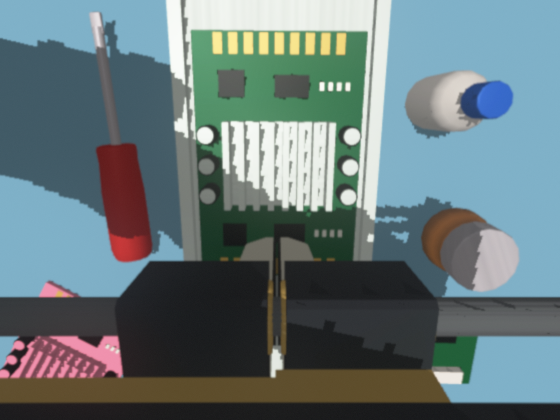

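step_arm([
  [0,-0.5,0.2,0,0,0],
  [0,-1,0.2,0,0,0],
  [0,-1.4,0.2,0,0,0],
  [0,-1.8,0.2,0,0,0],
  [0,-2.4,0.2,0,0,0],
  [0,-3,0.2,0,0,0],
  [0,-3.6,0.2,0,0,0],
  [0,-4.2,0.2,0,0,0],
  [0,-4.8,0.2,0,0,0],
  [0,-5.4,0.2,0,0,0],
])

```text
time_s: 4.85
tcp_pos: [0.5591, -0.0339, 0.0727]
tool_rot: [0.0, 0.994, 0.111, 0.0]
ft_force: [-0.2, -1.4, -1.0]
width: 0.0005
```

```bash
python3 -c "
from h import *
delta(.548,.018,.073)
save('wrist','w3.png')"
```

```text
t 4.85 tcp [ 0.5591 -0.0339  0.0727] w 0.0005017520334843535 F [-0.21 -1.43 -1.02]
d cm [ 0.06 -5.3  -0.03] rot [ 0.01 -0.    0.28]
```

View pics/w3.png

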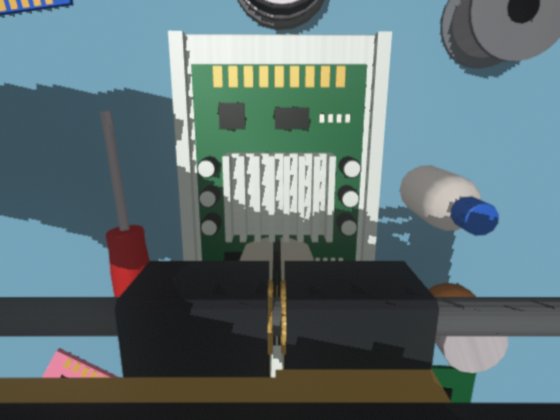

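The heat sink's near edge is at row 242 and the fingers are against it. The board's front end is at row 65 and the ledge's end at row 35. I'll measure these.

```bash
python3 -c "
from h import *
c=np.array([.5659,-.0622]);a=np.array([-.2165,.9763]);b=np.array([.9763,.2165])
def s(n,q):
    q=q[:,:2]-c; print(n,np.c_[q@b,q@a].round(4).tolist())
s('board front',ray2z('wrist',[(193,65),(366,65)],.064))
s('sink near/far',ray2z('wrist',[(224,242),(334,242),(224,153),(334,153)],.079))
s('ledge far end deck',ray2z('wrist',[(190,36),(375,36)],.06))
s('tcp',np.array([r.get_obs()['tcp_pos']]))
"
```

```text
board front [[-0.0388, 0.1199], [0.0395, 0.1204]]
sink near/far [[-0.025, 0.0406], [0.0263, 0.0409], [-0.0238, 0.082], [0.0244, 0.0823]]
ledge far end deck [[-0.0403, 0.1327], [0.0436, 0.1332]]
tcp [[-0.0004, 0.0305]]
```

step_arm([
  [0,-0.6,0,0,0,0],
  [0,-1.2,0,0,0,0],
  [0,-1.8,0,0,0,0],
  [0,-2.4,0,0,0,0],
  [0,-3,0,0,0,0],
  [0,-3.5,0,0,0,0],
  [0,-4,0,0,0,0],
  [0,-4.5,0,0,0,0],
  [0,-4.9,0,0,0,0],
  [0,-5.1,0,0,0,0],
])

```text
time_s: 5.9
tcp_pos: [0.5479, 0.0158, 0.0727]
tool_rot: [0.0, 0.994, 0.111, 0.0]
ft_force: [0.5, -1.7, 0.4]
width: 0.0006
```

step_arm([
  [0,0,0,0,0,0],
  [0,0.3,0,0,0,0],
  [0,0.9,0,0,0,0],
  [0,1.2,-1,0,0,0],
  [0,1.2,-4,0,0,0],
  [0,1.2,-8,0,0,0],
  [0,1.2,-12,0,0,0],
  [0,1.2,-14,0,0,0],
  [0,1.2,-14,0,0,0],
])

```text
time_s: 6.8
tcp_pos: [0.5527, 0.003, 0.2166]
tool_rot: [0.0, 0.994, 0.111, 0.004]
ft_force: [0.5, -0.6, -0.3]
width: 0.0003
```

```bash
python3 -c "
from h import *
delta(.548,.018,.2)
save('wrist','w4.png');im=save('top','t4.png')[130:250,230:410,::-1]
cv2.imwrite('pics/t4z.png',cv2.resize(im,(720,480),interpolation=cv2.INTER_CUBIC));save('scene','s4.png')"
```

```text
t 6.8 tcp [0.5527 0.003  0.2166] w 0.0002649300617861677 F [ 0.46 -0.57 -0.29]
d cm [-0.14 -1.57  1.66] rot [ 0.07 -0.44  0.24]
```

View pics/w4.png

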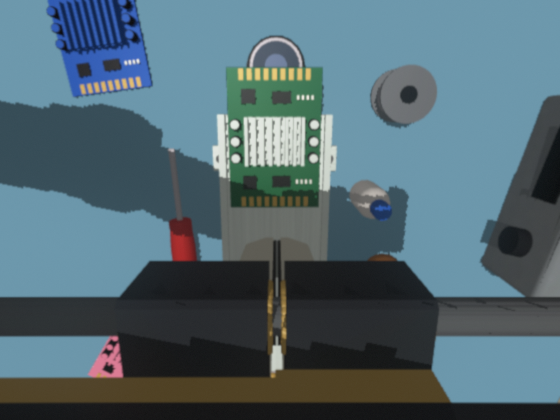

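View pics/s4.png

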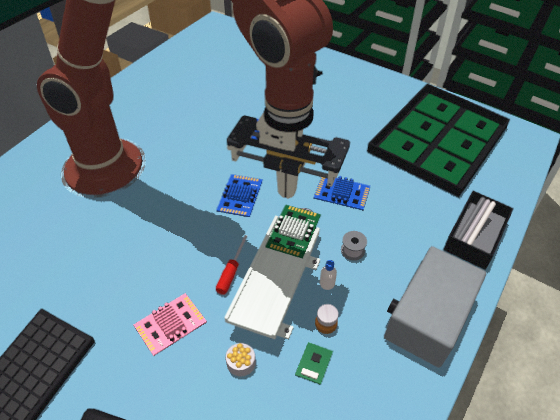

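View pics/t4z.png

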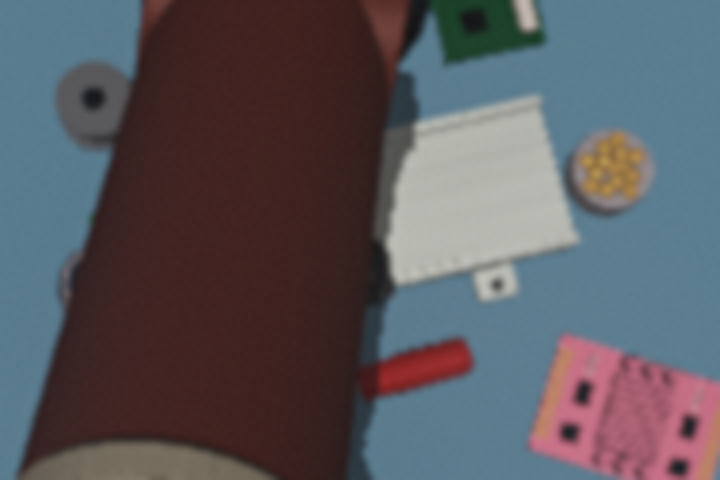

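The wrist picture shows the board flat between the guides. Its front end is at row 67, the ledge's end at row 114 and its rear end at row 208. It covers part of the lens at (275,60), and the bystanders are where they were. I'll measure the overhang.

```bash
python3 -c "
from h import *
c=np.array([.5659,-.0622]);a=np.array([-.2165,.9763]);b=np.array([.9763,.2165])
def s(n,q):
    q=q[:,:2]-c; print(n,np.c_[q@b,q@a].round(4).tolist())
s('board front,rear',ray2z('wrist',[(227,67),(323,67),(321,208),(231,208)],.064))
s('ledge end guides',ray2z('wrist',[(220,114),(328,114)],.066))
print(r.get_obs()['ft_force'])
"
```

```text
board front,rear [[-0.0426, 0.1715], [0.0355, 0.1719], [0.038, 0.053], [-0.0426, 0.0526]]
ledge end guides [[-0.0493, 0.1344], [0.0408, 0.1348]]
[0.03643897 0.49638399 0.07080077]
```

```bash
python3 -c "
from h import *
print(r.hand_in())"
```

```text
the job is handed in; nothing more can be done
None
```

I pushed the green board along the ledge with the shut fingers against the rear side of its heat sink. I stopped when about a third of it hung over the lens end, then backed off, raised the arm clear and handed the job in.

- **Position:** From the last wrist picture, the board's centre is about 107 to 112 mm from the ledge's centre towards the lens. That is an overhang of about 37 to 42 mm, inside the 27 to 53 mm band.
- **Disagreement:** The spread comes from two references. The ledge's centre from the top camera and the ledge's end in the wrist picture differ by about 5 mm. Both values are inside the band.
- **Board state:** It looked flat and straight between the guides, with its front edge over part of the lens.
- **Forces:** The force readings reported while pushing stayed under 2 N.
- **Bystanders and lens:** Everything visible in the last pictures stood where it was. The arm hid part of the top view, so I relied on the wrist and scene pictures for the rest. Nothing suggested the lens was touched.

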